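# Tag the press and hold its guard flap open for inspection

### The job

The press is due for a die inspection: pick up the folded metal tag that stands on the bench, hook it over the horizontal rail near the rail end farther from the press, slide it along the rail until its middle is level with the small pointed post, and let go of it. Then, with the gripper, lift the press's hinged guard flap by its bar handle until the flap lies parallel with the indicator arm beside it, and finish while still holding it there, because it falls shut by itself. Leave the indicator arm and the other things on the bench where they are.

Things in the scene. Friction and masses are not known exactly. Their poses are not given: they have to be found in the camera images.
- tag: loose folded aluminium tag, an upside-down V with a flat top, standing on its two legs, 150 g. Origin: centre of its footprint, z up, y along the fold (70 mm). Legs 3 mm thick, 47 mm apart over the outside at the foot, 16 mm inside at the top; flat top's underside 95 mm, upper side 100 mm above the origin. Half a turn about z changes nothing. Hung, the flat top rests on the rail between the legs.
- tag_grip (a point): middle of the tag's grey grip block, 14 mm (tag x) by 30 mm (tag y) by 32 mm high, centred on the flat top: from 100 to 132 mm above the tag's origin; this point is 116 mm above it.
- rail: fixed horizontal steel bar, 12 mm diameter, 340 mm long along its own y, on end uprights (14 mm diameter, 172 mm high) at y = -170 and +170 mm. Origin: on the bench under the bar's middle; the bar's axis is 165 mm above it. The end towards the press is +y (left), the end farther from the press -y. A tag hung on it has its origin 76 mm above the bench.
- post: fixed pointed steel post, 62 mm high, 12 mm diameter on a 30 mm round foot, on the bench 55 mm beyond the rail (rail's +x side), 30 to 100 mm from the rail's middle towards the press. Origin: centre of its underside; axes parallel to the rail's. The tag's origin should end at the same place along the rail's y.
- flap: grey steel guard flap of the blue press, 155 mm deep, 210 mm wide, 4 mm thick, about 0.6 kg, hinged at its far edge 128 mm above the bench; shut at first (lying level), opens upward to 1.35 rad at most, falls shut unless held. Origin: middle of the hinge axis; y along that axis, -x towards the flap's front edge, z square to the flap. Opening is a turn about +y, 0 when shut.
- flap_handle (a point): middle of the flap's bar handle: a round steel bar, 10 mm diameter, 116 mm long, parallel to the hinge and in the plane of the flap, 205 mm from the hinge axis and 48 mm in front of the flap's front edge, clear all around. Axes as the flap's. Being round it can turn between gripper pads.
- indicator: flat steel indicator arm, 175 mm long, 12 mm high, 8 mm thick, narrower at the tip, pivoted on the flap's hinge axis just beyond the flap's left (+y) edge, 120 mm from the flap's middle. It stays where it was set, 0.45 to 0.95 rad above level. Origin on the hinge axis, -x along the arm to its tip; its axes are parallel to the flap's when the flap is at the marked angle.
- indicator_tip (a point): tip of the indicator arm, 175 mm from the hinge axis.
- press: fixed blue die box of the press, 210 mm wide, 120 mm high, on a dark base plate 300 by 250 mm. Origin on the bench, z up; the hinge axis is along its y at x = +80 mm, z = 128 mm, the front wall's face at x = -77 mm, the closed handle at x = -125 mm, y = 0. Its front (-x) faces the robot.
- oil: bystander: white plastic bottle with a black cap, 52 mm diameter, 130 mm high, beyond the gap between rail and press. Origin: centre of its underside.
- blanks: bystander: bundle of card blanks, 110 x 80 x 30 mm, left of the press front. Origin: centre of its underside.
- wrench: bystander: steel wrench lying beyond the rail. Origin: centre of its underside.
- dieplate: bystander: dark steel plate, 70 x 50 x 20 mm, near the robot, straight ahead. Origin: centre of its underside.

How it is judged:
By the outcome, as a careful person would: the job done as asked, in the order asked, and still so for the second after the job is handed in, while the arm keeps its last pose, push and grip.
It also fails if it takes over 54 s, if anything falls off the work surface, if the arm or the gripper's body presses on something with over 40 N, if the wrist force passes 120 N, or if a joint passes its speed limit or range.

### The arm

A 6-joint arm with a two-finger parallel gripper is mounted at the origin on the work surface. World frame = base frame: x ahead of the robot, y to its left, z up, the work surface at z = 0. Lengths are in mm, angles in rad, forces in N, time in s.
With the tool pointing down it reaches from about 350 to 875 mm from the base axis. Payload 4.2 kg.
Tool frame: the origin (TCP) lies midway between the tips of the shut fingers; the grasp point (between the pads) lies 19 mm behind it; y points along the fingers, x is the direction in which the jaws open and shut, and the axes are right-handed (so a half turn about y gives the same grasp; the last joint's range is limited). The gripper opens to 85 mm and grips with 20 to 120 N. Pads are 22 mm wide; open, the fingers measure 114 mm over their backs; the gripper's body (76 mm by 85 mm) begins 54 mm behind the grasp point. The pads swing forward as they close: fully open they stand 13 mm farther back than shut.
Start: joints at [1.469, 0.385, 0.008, 0, -1.194, -0.259], TCP at [220.606, 584.75, 231.312] pointing down, gripper open.
Joint ranges: [-3.14, 3.14], [-1.21, 2.06], [-1.07, 1.41], [-3.16, 2.05], [-2.99, -0.16], [-3.1, 3.1]. Speed limits (rad/s): [2.79, 2.79, 3.14, 3.14, 3.14, 3.14].

### API

Orientations are given as a unit quaternion [x, y, z, w].
In Python, from bench import read_state, get_image, job_done gives the robot as it stands.
- The arm moves only by the tool play_rows, never from a script. Its argument "series" is a list of rows, each a list of 7 numbers: the shift along the tool's x, y, z in m, then the turn, a rotation vector about the tool's x, y, z in rad, then the finger opening in m, from 0 to 0.0854. In form: [[x, y, z, wx, wy, wz, claw], ...]. A call has 1 to 10 rows; each row shifts and turns the pose as measured when the row begins, along the tool's axes as they then stand; what a row does not reach is not made up. A row lasts 1/10 s, in which the tool goes at most 50 mm and 8.59 degrees, less where a joint would pass 70% of its speed; a pose out of reach is approached as far as the arm can. A call with a gripper value outside its range is refused whole. The fingers move at their own pace and stop on an object; the grip force is fixed at half the most. Time passes only in rows, so rows that do not move let the fingers close. It gives the time, the measured TCP pose, the force and the opening at its end, in the units of the state.
- read_state(): the state, without advancing time (a new reading comes with each control period).
- get_image(name): name is "scene" or "top" or "wrist"; returns a dict with "color" (400x640x3 uint8, red, green, blue), "intrinsics" (3x3 intrinsics, pixels), "origin" and "orientation" of the camera in the world. Camera axes: x right, y down, z forward; pixel columns grow to the right and rows downward; lengths in mm; the calibration is good to about 2 mm. A picture is of the moment at which its call begins. There is no depth.
- job_done(): hands the job in, once; it reports no verdict.
The state is a dict: "clock": time; "joints": joint angles; "joint_vel": joint speeds; "joint_efforts": joint torques, N m; "position": TCP position; "ee_rot": TCP orientation; "contact_force": force on the tool from outside, world axes, zero at the start; "wrist_torque": the same for the moment, N m; "gripper_width": finger opening in mm.
Only numpy, scipy, OpenCV 4.12 (cv2) and the standard library are available. Lean on these libraries where they do the work, as an engineer would, in place of code of your own. Each camera call takes 0.05 s, during which the arm holds its last target. There are 200 camera calls.

## Working session

There is one attempt and no reset: what is moved stays moved. The work goes in short steps, Python scripts to look and compute and a tool call to move; the robot and the scene stay as the last step left them, time stands still between calls to the robot, and variables do not carry over. Pictures are saved under pics/ and viewed, about 8 in all and at most 12, crops included, and the job is handed in when it is done.

Besides the shell and the picture viewer there is one more tool, called by a JSON object that holds its "op" and its "data". play_rows: Moves the arm, as the interface text tells. Its arguments: {"type":"object","properties":{"series":{"type":"array","items":{"type":"array","items":{"type":"number"}}}},"required":["series"]}

```bash
ls; mkdir -p pics; cat > h.py <<'E'
import numpy as np, cv2
from scipy.spatial.transform import Rotation as R
from bench import read_state, get_image, job_done
def cam(n,save=None):
    d=get_image(n)
    if save: cv2.imwrite('pics/'+save,cv2.cvtColor(d['color'],cv2.COLOR_RGB2BGR))
    return d
def ray(d,uv):
    K=np.array(d['intrinsics']);v=np.linalg.inv(K)@[uv[0],uv[1],1]
    r=R.from_quat(d['orientation']).apply(v);return np.array(d['origin']),r/np.linalg.norm(r)
def onz(d,uv,z):
    o,r=ray(d,uv);return o+r*(z-o[2])/r[2]
def tri(d1,a,d2,b):
    o1,r1=ray(d1,a);o2,r2=ray(d2,b)
    A=np.stack([r1,-r2],1);s=np.linalg.lstsq(A,o2-o1,rcond=None)[0]
    p,q=o1+r1*s[0],o2+r2*s[1];return (p+q)/2,np.linalg.norm(p-q)
def proj(d,p):
    c=R.from_quat(d['orientation']).inv().apply(np.array(p)-d['origin']);q=np.array(d['intrinsics'])@c;return q[:2]/q[2]
E
python3 - <<'E'
from h import *
import pickle
D={}
for n in ('scene','top'):
    d=cam(n,n+'0.png');D[n]=d;print(n,np.array(d['intrinsics']).tolist(),d['origin'],d['orientation'])
pickle.dump(D,open('d0.pkl','wb'))
print(read_state())
E
```

```text
pics
scene [[514.0958333592429, 0.0, 314.68819498054603], [0.0, 514.0958333592429, 190.90359812291626], [0.0, 0.0, 1.0]] [1260.14633639 -457.5972433  1232.2069437 ] [ 0.86028363  0.3951802  -0.12994031 -0.29472055]
top [[436.14419029051146, 0.0, 314.71330144719343], [0.0, 436.14419029051146, 203.30717865326116], [0.0, 0.0, 1.0]] [ 439.24456477   94.67154363 1170.56055309] [ 0.71082314 -0.69892914  0.05378554 -0.05775494]
{'clock': 0.1, 'joints': array([ 1.46859143e+00,  3.85504084e-01,  6.78050446e-03, -4.23040168e-04,
       -1.19399289e+00, -2.58625532e-01]), 'joint_vel': array([ 0.00027183, -0.00151482,  0.00244755,  0.00341336,  0.00105041,
       -0.00143357]), 'joint_efforts': array([-4.77603244e-04, -3.93319809e+01,  1.88928258e+01,  4.19791013e+00,
       -2.60210356e-03,  5.01220313e-06]), 'position': array([220.44646447, 584.28828981, 230.32504648]), 'ee_rot': array([ 0.40266678, -0.58120901,  0.58206051, -0.40157329]), 'contact_force': array([ 0.80206308,  0.66866573, -0.12527095]), 'wrist_torque': array([-0.02478558, -0.00370205, -0.01617935]), 'gripper_width': 85.31644527870465}
```

View pics/scene0.png

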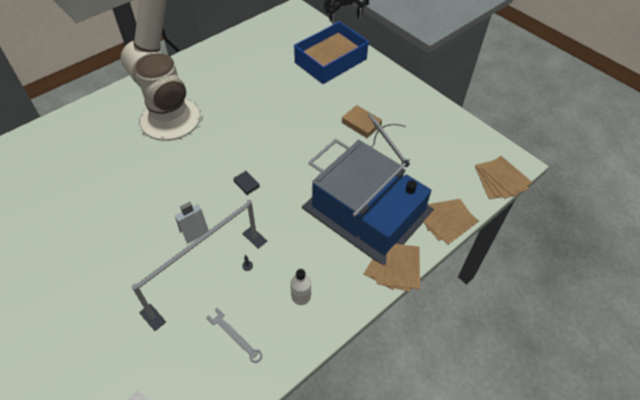

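View pics/top0.png

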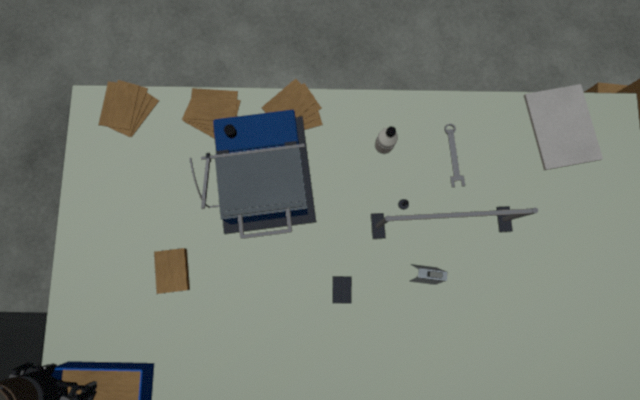

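```bash
python3 - <<'E'
from h import *
t=cv2.imread('pics/top0.png');s=cv2.imread('pics/scene0.png')
def c(im,x,y,w,h,W,H): return cv2.resize(im[y:y+h,x:x+w],(W,H),interpolation=cv2.INTER_CUBIC)
a=c(t,365,180,200,120,800,480) 
b=c(s,120,170,160,120,400,300); 
cv2.imwrite('pics/c1.png',np.vstack([c(t,365,190,180,100,792,440)[:, :]]))
A=np.hstack([c(t,370,190,80,100,400,500), c(s,125,185,80,100,400,500)])
cv2.imwrite('pics/c1.png',A)
B=np.vstack([np.hstack([c(t,185,105,133,100,400,300),c(t,185,160,133,100,400,300)]),np.hstack([c(s,300,100,133,100,400,300),c(s,180,190,133,100,400,300)])])
cv2.imwrite('pics/c2.png',B)
E
```

```text
(no output)
```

View pics/c1.png

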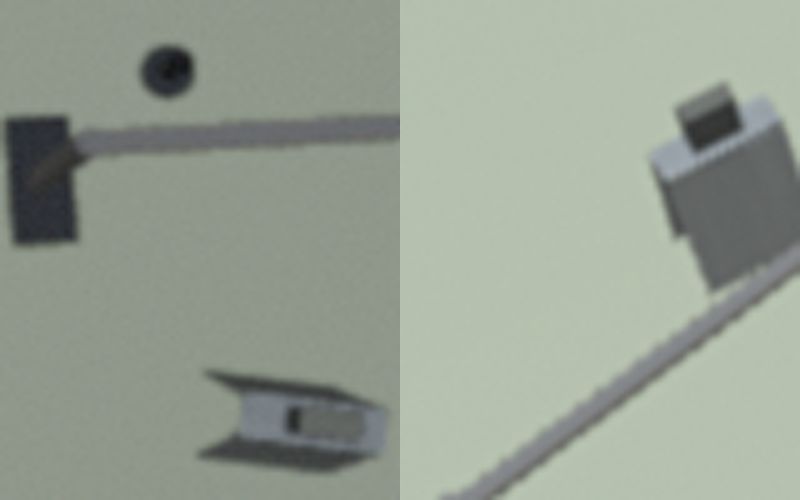

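View pics/c2.png

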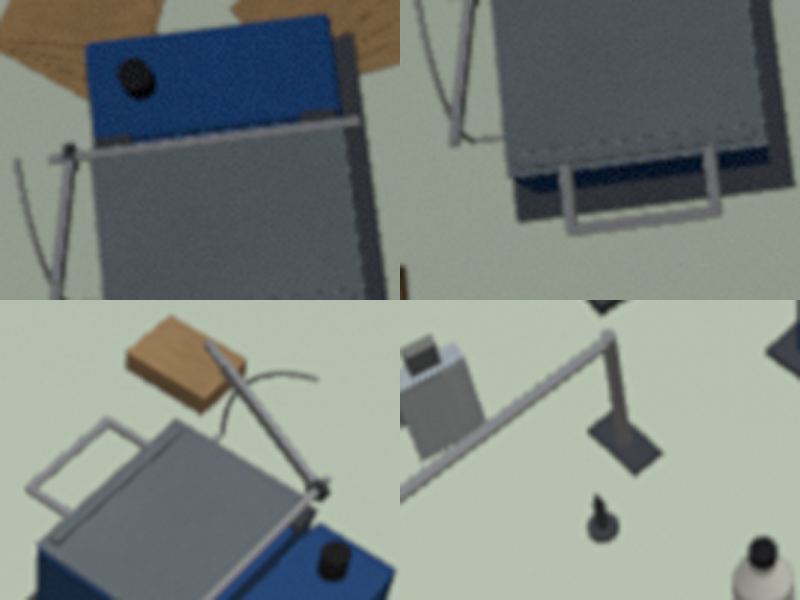

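```bash
python3 - <<'E'
from h import *
import pickle
D=pickle.load(open('d0.pkl','rb'));T,S=D['top'],D['scene']
o=-0.4
f=lambda u,v:(370+u/5+o,190+v/5+o)
print('grip132',onz(T,f(333,424),132)); print('flat100',onz(T,f(314,423),100))
for a,b in(((243,388),(388,408)),((238,438),(380,458)),((300,406),(364,406))):
    p,q=onz(T,f(*a),100),onz(T,f(*b),100);print('tagdir',np.degrees(np.arctan2(*(p-q)[:2])),np.linalg.norm(p-q))
fs=lambda u,v:(125+(u-400)/5+o,185+v/5+o)
print('scene grip top',onz(S,fs(702,101),132),'tri',tri(T,f(333,424),S,fs(702,101)))
print('post foot',onz(T,f(167,71),3),'tip?',onz(T,f(178,68),60))
g=lambda u,v:(180+(u-400)/3-.3,190+(v-300)/3-.3)
print('post scene foot',onz(S,g(602,527),3),'tip',onz(S,g(597,497),62))
print('rail L',tri(T,f(78,144),S,g(610,336)),onz(S,g(610,336),172))
# rail line in both images by mask: print brightness minima
def linefit(im,vert_rng,x0,x1,thr):
    im=cv2.GaussianBlur(im,(3,3),0).astype(float);pts=[]
    for x in range(x0,x1):
        y0,y1=vert_rng(x);c=im[y0:y1,x];bg=np.median(np.r_[c[:4],c[-4:]]);w=np.clip(bg-c-thr,0,None)
        if w.sum()>0: pts.append((x,(w*np.arange(y0,y1)).sum()/w.sum()))
    p=np.array(pts);k=np.polyfit(p[:,0],p[:,1],1);r=p[:,1]-np.polyval(k,p[:,0]);m=abs(r)<1;return np.polyfit(p[m,0],p[m,1],1),r.std()
gt=T['color'].mean(2);
k,e=linefit(gt,lambda x:(int(217-(x-388)*.055)-9,int(217-(x-388)*.055)+11),392,495,6);print('top line',k,e)
for u in (395,490):print(onz(T,(u,np.polyval(k,u)),165))
gs=S['color'].mean(2)
k2,e2=linefit(gs,lambda x:(int(288-(x-136)*.75)-9,int(288-(x-136)*.75)+10),140,170,6);print(k2,e2)
for u in (145,240):print(onz(S,(u,np.polyval(k2,u)),165))
h=lambda u,v:(185+(u-400)/3-.3,160+v/3-.3)
h0=lambda u,v:(185+u/3-.3,105+v/3-.3)
hs=lambda u,v:(300+u/3-.3,100+(v-300)/3-.3)
for n,a,b in(('hL',h(568,230),hs(108,422)),('hR',h(722,210),hs(30,490)),('piv',h0(68,153),hs(318,490)),('tip',h(455,143),hs(210,345))):
    print(n,tri(T,a,S,b),onz(T,a,128),onz(S,b,128))
# rail end bases
for uv in ((41,181),):print('baseL',onz(T,f(*uv),4))
# bottle
print('bottle cap',onz(T,(391,132),130),'bl',onz(T,(171,271),30),'die',onz(T,(342,290),20))
print(R.from_quat(read_state()['ee_rot']).as_matrix())
E
```

```text
grip132 [ 440.30848615 -186.10998768  132.        ]
flat100 [ 440.66104094 -185.5898029   100.        ]
tagdir 6.835820114700859 70.4759810724714
tagdir 6.965717458692969 68.793965385192
tagdir -0.9850571701974102 30.977473240193913
scene grip top [ 439.55320795 -186.87018854  132.        ] tri (array([ 440.0225682 , -186.51724367,  132.13448883]), np.float64(1.0298082641874144))
post foot [ 627.69796123 -136.20990618    3.        ] tip? [ 620.156882   -130.62319802   60.        ]
post scene foot [ 625.84319913 -136.54044184    3.        ] tip [ 629.44719901 -137.65031398   62.        ]
rail L (array([565.6023179 , -63.11682858, 167.15403586]), np.float64(2.4809161138079165)) [568.02596682 -65.90694737 172.        ]
top line [-4.98179378e-02  2.37301562e+02] 1.3423775878173603
[568.7526214  -85.15401739 165.        ]
[ 583.50454837 -305.71701984  165.        ]
[ -0.74781857 389.08915109] 1.2926956088228962
[ 589.33350044 -380.75171053  165.        ]
[567.62917919 -96.95264136 165.        ]
hL (array([521.76053604, 277.1961552 , 126.21462943]), np.float64(1.9643834355838299)) [522.160
[... 222 characters left out ...]
84145 128.        ]
piv (array([717.98684429, 366.61563955, 131.09476787]), np.float64(2.912358818057091)) [719.68757656 368.71469255 128.        ] [715.97484165 367.39982808 128.        ]
tip (array([577.07133721, 346.73744525, 226.52084079]), np.float64(2.1464743491333995)) [590.78760175 372.00034211 128.        ] [510.53728718 426.75239065 128.        ]
baseL [566.59861691 -67.5520383    4.        ]
bottle cap [786.94888826 -84.01296575 130.        ] bl [437.29401092 471.46790824  30.        ] die [396.34622505  28.19908618  20.        ]
[[-3.53196712e-01 -5.87212141e-04  9.35548897e-01]
 [-9.35547034e-01 -1.86995350e-03 -3.53197182e-01]
 [ 1.95683461e-03 -9.99998079e-01  1.11096850e-04]]
```

The two views agree to about 2 mm. The tag grip is at about (440,-186) with the fold at yaw -6.9°. The rail is at yaw about +4.1°, with the post at (627,-136). The handle is at about (531,217,128), with press yaw about 8.4° and the indicator at about 0.61 rad. I'll start by turning the wrist.

{"op": "play_rows", "data": {"series": [[0,0,0,0,0.148,0,0.06],[0,0,0,0,0.148,0,0.06],[0,0,0,0,0.148,0,0.06],[0,0,0,0,0.148,0,0.06],[0,0,0,0,0.148,0,0.06],[0,0,0,0,0.148,0,0.06],[0,0,0,0,0.148,0,0.06],[0,0,0,0,0.148,0,0.06],[0,0,0,0,0.148,0,0.06]]}}

```text
clock: 1.0
position: [219.3, 581.3, 224.1]
ee_rot: [-0.05, -0.7, 0.71, 0.052]
contact_force: [0.3, 0.0, -0.7]
gripper_width: 59.8
```

```bash
cat > go.py <<'E'
import sys
from h import *
# usage: go.py x y z yawdeg(tool x), tool down: prints tool-frame shift and turn still needed
x,y,z,a=map(float,sys.argv[1:5]);s=read_state();r=R.from_quat(s['ee_rot']);t=np.radians(a);c,n=np.cos(t),np.sin(t)
G=R.from_matrix(np.array([[c,0,-n],[n,0,c],[0,-1,0]]))
print('t',round(s['clock'],2),'pos',s['position'].round(1),'F',s['contact_force'].round(1),'w',round(s['gripper_width'],1))
print('shift mm',r.inv().apply(np.array([x,y,z])-s['position']).round(1),'turn',(r.inv()*G).as_rotvec().round(4),'joints',s['joints'].round(2))
E
python3 go.py 440.2 -186.2 230 173.1
```

```text
t 1.0 pos [219.3 581.3 224.1] F [ 0.3  0.  -0.7] w 59.8
shift mm [-329.     3.4  727.7] turn [-0.0138 -0.024   0.0026] joints [ 1.47  0.39 -0.   -0.   -1.19 -1.61]
```

{"op": "play_rows", "data": {"series": [[-0.0195,-0.002,0.0433,-0.0014,-0.0024,0,0.06],[-0.0195,-0.002,0.0433,-0.0014,-0.0024,0,0.06],[-0.0195,-0.002,0.0433,-0.0014,-0.0024,0,0.06],[-0.0195,-0.002,0.0433,-0.0014,-0.0024,0,0.06],[-0.0195,-0.002,0.0433,-0.0014,-0.0024,0,0.06],[-0.0195,-0.002,0.0433,-0.0014,-0.0024,0,0.06],[-0.0195,-0.002,0.0433,-0.0014,-0.0024,0,0.06],[-0.0195,-0.002,0.0433,-0.0014,-0.0024,0,0.06],[-0.0195,-0.002,0.0433,-0.0014,-0.0024,0,0.06],[-0.0195,-0.002,0.0433,-0.0014,-0.0024,0,0.06]]}}

```text
clock: 2.0
position: [354.7, 111.9, 243.3]
ee_rot: [-0.038, -0.703, 0.709, 0.041]
contact_force: [2.1, 0.7, -0.3]
gripper_width: 60.3
```

```bash
python3 go.py 440.2 -186.2 230 173.1
```

```text
t 2.0 pos [354.7 111.9 243.3] F [ 2.1  0.7 -0.3] w 60.3
shift mm [-118.3   15.1  286.6] turn [-0.0079  0.0087  0.0038] joints [ 0.75 -0.07 -0.52  0.   -1.13 -0.86]
```

{"op": "play_rows", "data": {"series": [[-0.0172,0,0.0414,-0.001,0.001,0,0.06],[-0.0172,0,0.0414,-0.001,0.001,0,0.06],[-0.0172,0,0.0414,-0.001,0.001,0,0.06],[-0.0172,0,0.0414,-0.001,0.001,0,0.06],[-0.0172,0,0.0414,-0.001,0.001,0,0.06],[-0.0172,0,0.0414,-0.001,0.001,0,0.06],[-0.01,0,0.025,-0.001,0.001,0,0.06],[0,0,0,0,0,0,0.06]]}}

```text
clock: 2.8
position: [435.4, -189.9, 243.3]
ee_rot: [0.043, 0.706, -0.705, -0.045]
contact_force: [0.8, -0.4, -0.1]
gripper_width: 59.9
```

```bash
python3 go.py 440.2 -186.2 230 173.1; python3 - <<'E'
from h import *
import pickle
w=cam('wrist','w1.png');t=cam('top','t1.png');pickle.dump((w,t),open('d1.pkl','wb'))
print(proj(w,(440.2,-186.2,132)),w['origin'])
E
```

```text
t 2.8 pos [ 435.4 -189.9  243.3] F [ 0.8 -0.4 -0.1] w 59.9
shift mm [-4.3 13.3 -4.3] turn [ 0.0018 -0.0048  0.0032] joints [-0.07  0.12 -0.32 -0.   -1.13 -0.05]
[315.35862322 200.77063514] [ 426.0961756  -272.24050441  385.85914728]
```

View pics/w1.png

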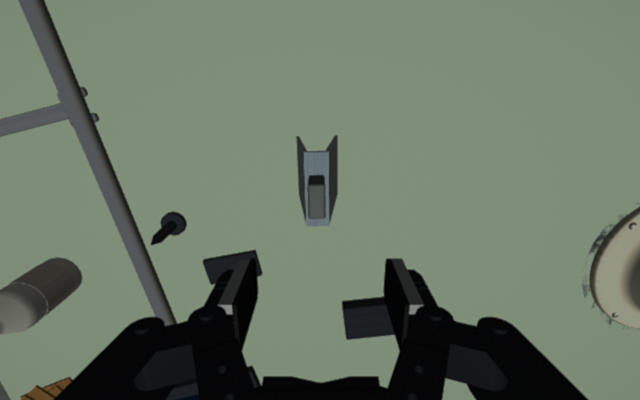

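The wrist picture shows the grip block's top centred at about (316.5,203), and the prediction was (315,201). Yaw is aligned, so I'll descend with the remaining corrections.

```bash
python3 - <<'E'
from h import *
import pickle
w,t=pickle.load(open('d1.pkl','rb'));print(onz(w,(316.5,203),132),onz(w,(316.5,225),100),onz(w,(316.5,152),100))
E
python3 go.py 440.2 -186.5 107 173.1
```

```text
[ 439.53402926 -184.20039817  132.        ] [ 444.01486844 -151.62824526  100.        ] [ 435.23257991 -219.2987546   100.        ]
t 2.9 pos [ 434.7 -187.8  243.3] F [-0.1  0.7  0.3] w 60.2
shift mm [ -5.8 136.3  -1.6] turn [ 0.0024 -0.0023  0.0035] joints [-0.07  0.12 -0.32 -0.   -1.13 -0.06]
```

{"op": "play_rows", "data": {"series": [[-0.0058,0.01,-0.002,0,-0.002,0.003,0.06],[0,0.03,0,0,0,0,0.06],[0,0.03,0,0,0,0,0.06],[0,0.03,0,0,0,0,0.06],[0,0,0,0,0,0,0.06]]}}

```text
clock: 3.4
position: [441.5, -180.7, 139.9]
ee_rot: [0.041, 0.707, -0.705, -0.038]
contact_force: [-1.1, 0.2, -0.4]
gripper_width: 59.9
```

```bash
python3 go.py 439.8 -185.8 107 172.9
```

```text
t 3.4 pos [ 441.5 -180.7  139.9] F [-1.1  0.2 -0.4] w 59.9
shift mm [ 1.3 32.9  5.4] turn [ 0.0038  0.0117 -0.0039] joints [-0.05  0.23 -0.48 -0.   -0.86 -0.06]
```

{"op": "play_rows", "data": {"series": [[0.0012,0.015,0.0054,0.003,0.01,-0.003,0.06],[0,0.015,0,0,0,0,0.06],[0,0,0,0,0,0,0.06]]}}

```text
clock: 3.7
position: [441.9, -183.4, 111.5]
ee_rot: [-0.042, -0.706, 0.706, 0.039]
contact_force: [-0.9, -1.1, 0.5]
gripper_width: 59.9
```

```bash
python3 go.py 439.8 -185.8 107 172.9;  python3 go.py 439.8 -185.8 107 172.9
```

```text
t 3.7 pos [ 441.9 -183.4  111.5] F [-0.9 -1.1  0.5] w 59.9
shift mm [1.8 4.5 2.6] turn [-0.0002  0.0085 -0.0043] joints [-0.05  0.27 -0.51  0.   -0.79 -0.06]
t 3.7 pos [ 441.9 -183.4  111.5] F [-0.9 -1.1  0.5] w 59.9
shift mm [1.8 4.5 2.6] turn [-0.0002  0.0085 -0.0043] joints [-0.05  0.27 -0.51  0.   -0.79 -0.06]
```

Close enough. I'll make the final correction and close the fingers.

{"op": "play_rows", "data": {"series": [[0.0018,0.005,0.0026,0,0.008,-0.004,0.06],[0,0,0,0,0,0,0.03],[0,0,0,0,0,0,0.005],[0,0,0,0,0,0,0.005],[0,0,0,0,0,0,0.005],[0,0,0,0,0,0,0.005],[0,0,0,0,0,0,0.005]]}}

```text
clock: 4.4
position: [442.6, -185.1, 110.8]
ee_rot: [-0.046, -0.705, 0.706, 0.04]
contact_force: [-1.1, -0.3, -1.2]
gripper_width: 12.7
```

```bash
python3 go.py 439.8 -185.8 107 172.9
```

```text
t 4.4 pos [ 442.6 -185.1  110.8] F [-1.1 -0.3 -1.2] w 12.7
shift mm [2.7 3.8 1. ] turn [-0.0004  0.003  -0.0082] joints [-0.06  0.27 -0.51  0.   -0.78 -0.07]
```

{"op": "play_rows", "data": {"series": [[0,-0.015,0,0,0,0,0.005],[0,-0.03,0,0,0,0,0.005],[0,-0.04,0,0,0,0,0.005],[0,-0.04,0,0,-0.05,0,0.005],[0,-0.04,0,0,-0.05,0,0.005],[0,-0.04,0,0,-0.05,0,0.005],[0,0,0,0,-0.04,0,0.005],[0,0,0,0,0,0,0.005]]}}

```text
clock: 5.2
position: [438.7, -185.0, 322.0]
ee_rot: [-0.026, 0.707, -0.707, 0.027]
contact_force: [-0.3, -0.7, -1.2]
gripper_width: 12.7
```

```bash
python3 go.py 587.1 -355.7 312 184.1
```

```text
t 5.2 pos [ 438.7 -185.   322. ] F [-0.3 -0.7 -1.2] w 12.7
shift mm [-135.3   10.2  181.3] turn [ 0.      0.0028 -0.0009] joints [-0.06  0.07 -0.18 -0.   -1.32  0.13]
```

{"op": "play_rows", "data": {"series": [[-0.02,0,0.027,0,0,0,0.005],[-0.02,0,0.027,0,0,0,0.005],[-0.02,0,0.027,0,0,0,0.005],[-0.02,0,0.027,0,0,0,0.005],[-0.02,0,0.027,0,0,0,0.005],[-0.02,0,0.027,0,0,0,0.005],[-0.01,0,0.015,0,0,0,0.005],[0,0,0,0,0,0,0.005],[0,0,0,0,0,0,0.005]]}}

```text
clock: 6.1
position: [582.7, -357.1, 308.8]
ee_rot: [-0.03, 0.71, -0.703, 0.018]
contact_force: [-0.4, 0.5, -0.4]
gripper_width: 12.4
```

```bash
python3 go.py 587.1 -355.7 312 184.1; python3 - <<'E'
from h import *
import pickle
w=cam('wrist','w2.png');t=cam('top','t2.png');s=cam('scene','s2.png');pickle.dump((w,t,s),open('d2.pkl','wb'))
a=cv2.imread('pics/w2.png');b=cv2.imread('pics/s2.png')
cv2.imwrite('pics/c3.png',np.hstack([cv2.resize(a[100:400,180:460],(400,428)),cv2.resize(b[180:340,70:220],(400,428),interpolation=2)]))
print(proj(w,(587,-356,171)))
E
```

```text
t 6.1 pos [ 582.7 -357.1  308.8] F [-0.4  0.5 -0.4] w 12.4
shift mm [-4.4 -3.3 -1.1] turn [ 0.0102 -0.0046  0.0166] joints [-0.32  0.46  0.32 -0.   -1.45  0.38]
[313.70335135 186.04761582]
```

View pics/c3.png

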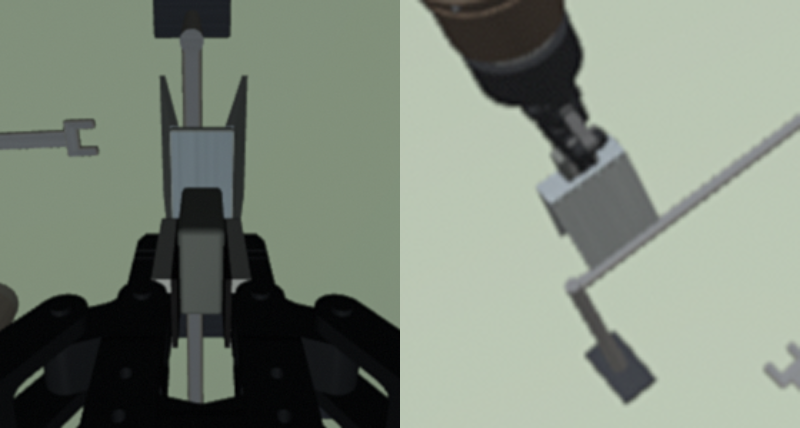

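```bash
python3 - <<'E'
from h import *
import pickle
w,t,s=pickle.load(open('d2.pkl','rb'));f=lambda u,v:(180+u*.7-.15,100+v*300/428-.15)
for n,u,v,z in(('rail',192,60,165),('rail',193,115,165),('rail',195,370,165),('flatfar',170,129,298),('flatfar',235,129,298),('flatnear',166,217,298),('flatnear',242,217,298),('foot',162,77,198),('foot',246,77,198),('blocktop',180,230,330),('blocktop',223,230,330),('blockb',181,310,330),('blockb',222,310,330)):print(n,onz(w,f(u,v),z).round(1))
print('railend top',proj(t,(590,-400,165)))
st=read_state();print(st['position'],R.from_quat(st['ee_rot']).as_matrix().round(3).tolist())
E
python3 go.py 587.1 -355.7 312 184.1
```

```text
rail [ 588.8 -393.5  165. ]
rail [ 586.1 -359.4  165. ]
rail [ 572.1 -157.4  165. ]
flatfar [ 596. -392.  298.]
flatfar [ 574.2 -393.3  298. ]
flatnear [ 595.9 -358.8  298. ]
flatnear [ 568.7 -360.4  298. ]
foot [ 604.6 -388.9  198. ]
foot [ 559.7 -391.7  198. ]
blocktop [ 590.8 -372.   330. ]
blocktop [ 578.5 -372.7  330. ]
blockb [ 589.1 -344.3  330. ]
blockb [ 576.5 -345.   330. ]
railend top [530.55892445 210.78919652]
[ 582.52278062 -356.44613274  310.46858763] [[-0.998, -0.015, 0.068], [-0.068, 0.008, -0.998], [0.015, -1.0, -0.009]]
t 6.25 pos [ 582.5 -356.4  310.5] F [ 0.4  0.4 -0.7] w 12.5
shift mm [-4.6 -1.6 -0.4] turn [ 0.0091 -0.0033  0.0146] joints [-0.31  0.46  0.32 -0.   -1.45  0.38]
```

{"op": "play_rows", "data": {"series": [[-0.0035,0,0,0.009,-0.003,0.015,0.005],[0,0,0,0,0,0,0.005],[0,0.02,0,0,0,0,0.005],[0,0.03,0,0,0,0,0.005],[0,0.03,0,0,0,0,0.005],[0,0,0,0,0,0,0.005]]}}

```text
clock: 6.85
position: [586.4, -353.5, 235.2]
ee_rot: [0.022, -0.705, 0.708, -0.031]
contact_force: [-0.9, 0.8, -1.7]
gripper_width: 12.5
```

```bash
python3 go.py 586 -356 188 184.1
```

```text
t 6.85 pos [ 586.4 -353.5  235.2] F [-0.9  0.8 -1.7] w 12.5
shift mm [ 1.2 47.2  2.3] turn [-0.0051  0.0033 -0.0119] joints [-0.31  0.48  0.17  0.   -1.25  0.38]
```

{"op": "play_rows", "data": {"series": [[0.0005,0.015,0,-0.005,0.003,-0.01,0.005],[0,0.015,0,0,0,0,0.005],[0,0.008,0,0,0,0,0.005],[0,0,0,0,0,0,0.005]]}}

```text
clock: 7.25
position: [588.3, -354.2, 201.0]
ee_rot: [0.023, -0.705, 0.708, -0.029]
contact_force: [0.2, -0.7, -1.3]
gripper_width: 13.0
```

```bash
python3 go.py 586 -356 188 184.1
```

```text
t 7.25 pos [ 588.3 -354.2  201. ] F [ 0.2 -0.7 -1.3] w 13.0
shift mm [ 2.5 13.   1.6] turn [-0.0046  0.0014 -0.0081] joints [-0.31  0.5   0.12  0.   -1.18  0.38]
```

{"op": "play_rows", "data": {"series": [[0.0025,0.003,0,-0.004,0.001,-0.008,0.005],[0.0005,0.005,0,0,0,0,0.005],[0,0.004,0,0,0,0,0.005],[0,0,0,0,0,0,0.005]]}}

```text
clock: 7.65
position: [586.3, -355.1, 191.0]
ee_rot: [0.024, -0.706, 0.708, -0.027]
contact_force: [0.5, 0.4, -1.6]
gripper_width: 12.6
```

```bash
python3 go.py 586 -356 188 184.1
```

```text
t 7.65 pos [ 586.3 -355.1  191. ] F [ 0.5  0.4 -1.6] w 12.6
shift mm [0.4 3.  0.8] turn [-0.0028  0.0005 -0.0035] joints [-0.31  0.51  0.11  0.   -1.17  0.38]
```

{"op": "play_rows", "data": {"series": [[0.0004,0.003,0,0,0,0,0.005],[0,0.0025,0,0,0,0,0.005],[0,0,0,0,0,0,0.005]]}}

```text
clock: 7.95
position: [586.2, -355.4, 186.6]
ee_rot: [0.024, -0.705, 0.708, -0.027]
contact_force: [-0.8, 0.5, -1.3]
gripper_width: 12.6
```

```bash
python3 go.py 586 -356 188 184.1
```

```text
t 7.95 pos [ 586.2 -355.4  186.6] F [-0.8  0.5 -1.3] w 12.6
shift mm [ 0.3 -1.4  0.6] turn [-0.004   0.0008 -0.0049] joints [-0.31  0.51  0.1   0.   -1.15  0.38]
```

{"op": "play_rows", "data": {"series": [[0,-0.0008,-0.008,-0.003,0,-0.004,0.005],[0,-0.0005,-0.012,0,0,0,0.005],[0,-0.0005,-0.012,0,0,0,0.005],[0,-0.0005,-0.012,0,0,0,0.005]]}}

```text
clock: 8.35
position: [582.6, -309.2, 188.1]
ee_rot: [0.025, -0.707, 0.707, -0.025]
contact_force: [0.7, 0.6, -1.8]
gripper_width: 12.7
```

```bash
python3 go.py 571.5 -139.5 187.5 184.1
```

```text
t 8.35 pos [ 582.6 -309.2  188.1] F [ 0.7  0.6 -1.8] w 12.7
shift mm [  -0.9    0.6 -170. ] turn [-0.0003 -0.0011 -0.0002] joints [-0.24  0.47  0.04  0.   -1.14  0.31]
```

{"op": "play_rows", "data": {"series": [[-0.0002,0,-0.015,0,0,0,0.005],[0,0,-0.018,0,0,0,0.005],[0,0,-0.018,0,0,0,0.005],[0,0,-0.018,0,0,0,0.005],[0,0,-0.018,0,0,0,0.005],[0,0,-0.01,0,0,0,0.005]]}}

```text
clock: 8.95
position: [574.7, -201.2, 188.9]
ee_rot: [-0.026, 0.707, -0.707, 0.027]
contact_force: [-0.3, 0.3, -0.8]
gripper_width: 12.8
```

```bash
python3 go.py 571.5 -139.5 187.5 184.1
```

```text
t 8.95 pos [ 574.7 -201.2  188.9] F [-0.3  0.3 -0.8] w 12.8
shift mm [ -1.4   1.4 -61.7] turn [ 0.0002  0.0026 -0.0013] joints [-0.07  0.39 -0.1  -0.   -1.08  0.15]
```

{"op": "play_rows", "data": {"series": [[-0.0005,0,-0.015,0,0.002,0,0.005],[-0.0005,0,-0.015,0,0,0,0.005],[0,0,-0.013,0,0,0,0.005],[0,0,-0.008,0,0,0,0.005],[0,0,0,0,0,0,0.005],[0,0,0,0,0,0,0.005]]}}

```text
clock: 9.55
position: [571.7, -143.7, 189.5]
ee_rot: [0.026, -0.707, 0.707, -0.027]
contact_force: [0.1, -0.5, -1.0]
gripper_width: 12.7
```

```bash
python3 go.py 571.5 -139.5 187.5 184.1; python3 - <<'E'
from h import *
import pickle
w=cam('wrist','w3.png');t=cam('top','t3.png');s=cam('scene','s3.png');pickle.dump((w,t,s),open('d3.pkl','wb'))
a=cv2.imread('pics/w3.png');b=cv2.imread('pics/s3.png')
cv2.imwrite('pics/c4.png',np.hstack([cv2.resize(a[80:380,120:480],(480,400)),cv2.resize(b[160:280,180:280],(320,400),interpolation=2)]))
E
```

```text
t 9.55 pos [ 571.7 -143.7  189.5] F [ 0.1 -0.5 -1. ] w 12.7
shift mm [-0.2  2.  -4.2] turn [-0.0001  0.0033 -0.0023] joints [ 0.03  0.36 -0.15  0.   -1.07  0.05]
```

View pics/c4.png

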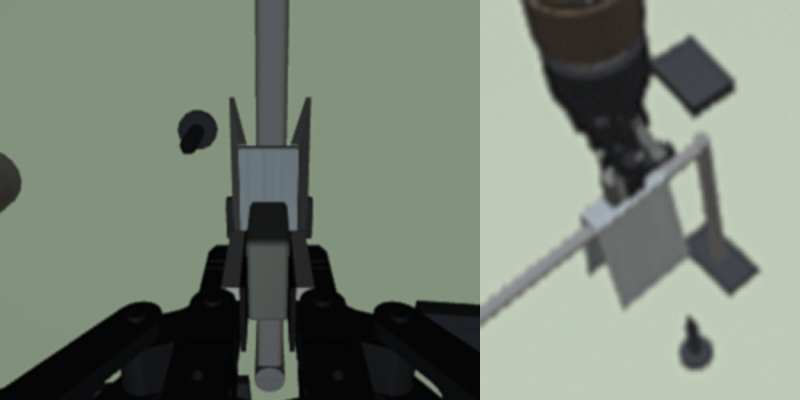

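```bash
python3 - <<'E'
from h import *
import pickle
w,t,s=pickle.load(open('d3.pkl','rb'));f=lambda u,v:(120+u*.75-.1,80+v*.75-.1)
a=np.radians(4.05);ry=np.array([-np.sin(a),np.cos(a),0]);rx=np.array([np.cos(a),np.sin(a),0])
for n,u,v,z in(('postfoot',198,130,3),('posttip',186,149,60),('flatfar',268,147,178.5),('footfar',232,98,79),('footfar',309,98,79),('block near',268,319,210.5),('block far',268,236,210.5)):
    p=onz(w,f(u,v),z);print(n,p.round(1),'ry',(p@ry).round(1),'rx',(p@rx).round(1))
g=lambda u,v:(180+(u-480)/3.2-.3,160+v*.3-.3)
for n,u,v,z in(('S postfoot',696,352,3),('S tip',690,320,62),('S foot- x+',626,308,78),('S foot+ x+',689,247,78),('S flat -x+',605,232,178.5)):
    p=onz(s,g(u,v),z);print(n,p.round(1),'ry',(p@ry).round(1))
E
```

```text
postfoot [ 625.4 -135.2    3. ] ry -179.0 rx 614.2
posttip [ 624.6 -137.8   60. ] ry -181.5 rx 613.3
flatfar [ 574.9 -179.2  178.5] ry -219.4 rx 560.8
footfar [ 595.5 -176.6   79. ] ry -218.2 rx 581.5
footfar [ 551.5 -179.9   79. ] ry -218.4 rx 537.4
block near [ 571.2 -130.   210.5] ry -170.0 rx 560.5
block far [ 573.5 -160.5  210.5] ry -200.6 rx 560.7
S postfoot [ 626.  -136.1    3. ] ry -179.9
S tip [ 630.2 -138.3   62. ] ry -182.5
S foot- x+ [ 596.5 -175.7   78. ] ry -217.4
S foot+ x+ [ 584.  -103.7   78. ] ry -144.7
S flat -x+ [ 590.8 -175.5  178.5] ry -216.8
```

{"op": "play_rows", "data": {"series": [[0,0.001,-0.0025,0,0,0,0.005],[0,0.002,0,0,0,0,0.005],[0,0,0,0,0,0,0.005]]}}

```text
clock: 10.0
position: [571.6, -142.7, 186.4]
ee_rot: [0.024, -0.707, 0.707, -0.026]
contact_force: [-0.3, 0.9, 0.5]
gripper_width: 13.1
```

```bash
python3 go.py 571.5 -141.2 187 184.1
```

```text
t 10.0 pos [ 571.6 -142.7  186.4] F [-0.3  0.9  0.5] w 13.1
shift mm [ 0.  -0.6 -1.6] turn [-0.0002  0.0004 -0.0027] joints [ 0.03  0.36 -0.15  0.   -1.06  0.04]
```

{"op": "play_rows", "data": {"series": [[0,0.0005,-0.002,0,0,0,0.005],[0,0.0015,0,0,0,0,0.005],[0,0,0,0,0,0,0.005]]}}

```text
clock: 10.3
position: [571.9, -141.1, 186.6]
ee_rot: [0.024, -0.706, 0.707, -0.027]
contact_force: [-0.3, -0.6, -1.6]
gripper_width: 12.7
```

```bash
python3 go.py 571.5 -141.2 187 184.1
```

```text
t 10.3 pos [ 571.9 -141.1  186.6] F [-0.3 -0.6 -1.6] w 12.7
shift mm [ 0.4 -0.4  0. ] turn [-0.0014  0.0006 -0.0046] joints [ 0.03  0.36 -0.15  0.   -1.06  0.04]
```

{"op": "play_rows", "data": {"series": [[0,0,0,0,0,0,0.02],[0,0,0,0,0,0,0.03],[0,0,0,0,0,0,0.045],[0,0,0,0,0,0,0.045],[0,0,0,0,0,0,0.045],[0,-0.02,0,0,0,0,0.045],[0,-0.04,0,0,0,0,0.045],[0,-0.04,0,0,0,0,0.045]]}}

```text
clock: 11.1
position: [568.1, -140.6, 281.0]
ee_rot: [-0.029, 0.707, -0.706, 0.021]
contact_force: [0.8, 0.3, 0.6]
gripper_width: 45.3
```

```bash
python3 go.py 531.3 216.7 260 188.4; python3 - <<'E'
from h import *
import pickle
w=cam('wrist','w4.png');t=cam('top','t4.png');s=cam('scene','s4.png');pickle.dump((w,t,s),open('d4.pkl','wb'))
a=cv2.imread('pics/w4.png');b=cv2.imread('pics/s4.png')
cv2.imwrite('pics/c5.png',np.hstack([cv2.resize(a[80:380,120:480],(480,400)),cv2.resize(b[160:280,180:280],(320,400),interpolation=2)]))
E
```

```text
t 11.1 pos [ 568.1 -140.6  281. ] F [0.8 0.3 0.6] w 45.3
shift mm [  11.1   21.6 -359. ] turn [ 0.0019 -0.0756  0.0122] joints [ 0.03  0.29 -0.   -0.   -1.29  0.04]
```

View pics/c5.png

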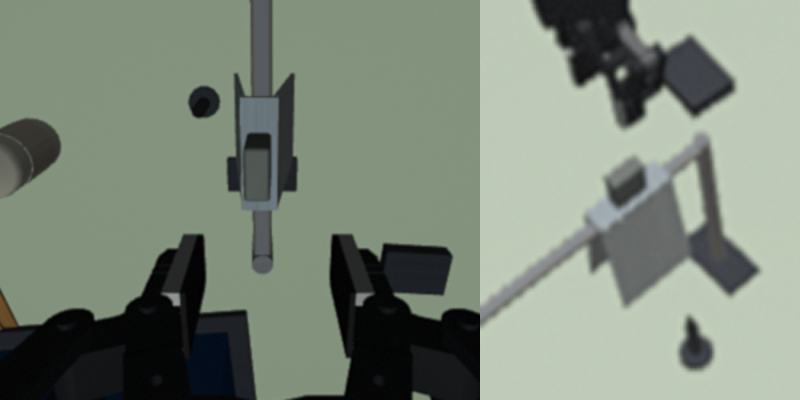

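```bash
python3 - <<'E'
from h import *
import pickle
w,t,s=pickle.load(open('d4.pkl','rb'));f=lambda u,v:(120+u*.75-.1,80+v*.75-.1)
a=np.radians(4.05);ry=np.array([-np.sin(a),np.cos(a),0]);rx=np.array([np.cos(a),np.sin(a),0])
for n,u,v,z in(('postfoot',204,101,3),('posttip',200,113,60),('flatfar',259,97,176),('flatnear',260,209,176),('foot',238,74,76),('foot',293,74,76),('block far',258,147,208),('block near',257,200,208)):
    p=onz(w,f(u,v),z);print(n,p.round(1),'ry',(p@ry).round(1),'rx',(p@rx).round(1))
g=lambda u,v:(180+(u-480)/3.2-.3,160+v*.3-.3)
for n,u,v,z in(('S postfoot',696,352,3),('S tip',690,318,62),('S foot- x+',626,306,76),('S foot+ x+',689,246,76),('S flat -x+',604,232,176),('S flat + x+',670,183,176)):
    p=onz(s,g(u,v),z);print(n,p.round(1),'ry',(p@ry).round(1))
E
```

```text
postfoot [ 625.7 -136.1    3. ] ry -180.0 rx 614.6
posttip [ 622.1 -137.6   60. ] ry -181.2 rx 610.9
flatfar [ 574.9 -176.3  176. ] ry -216.5 rx 561.0
flatnear [ 569.8 -107.6  176. ] ry -147.6 rx 560.8
foot [ 591.6 -174.1   76. ] ry -215.5 rx 577.8
foot [ 549.1 -177.1   76. ] ry -215.4 rx 535.2
block far [ 573.9 -156.9  208. ] ry -197.0 rx 561.4
block near [ 572.6 -127.6  208. ] ry -167.8 rx 562.2
S postfoot [ 626.  -136.1    3. ] ry -179.9
S tip [ 628.7 -137.3   62. ] ry -181.3
S foot- x+ [ 593.9 -174.2   76. ] ry -215.7
S foot+ x+ [ 582.1 -102.5   76. ] ry -143.4
S flat -x+ [ 588.7 -175.4  176. ] ry -216.5
S flat + x+ [ 585.7 -111.4  176. ] ry -152.5
```

Tag hung about 1 mm from level with the post. Next, the flap.

{"op": "play_rows", "data": {"series": [[0,0,0,0.002,-0.076,0.012,0.045],[0,0,-0.04,0,0,0,0.045],[0,0,-0.04,0,0,0,0.045],[0,0,-0.04,0,0,0,0.045],[0,0,-0.04,0,0,0,0.045],[0,0,-0.04,0,0,0,0.045],[0,0,-0.04,0,0,0,0.045],[0,0,-0.04,0,0,0,0.045]]}}

```text
clock: 12.05
position: [524.2, 140.8, 273.6]
ee_rot: [0.051, -0.705, 0.706, -0.047]
contact_force: [0.9, -0.2, -0.7]
gripper_width: 45.2
```

```bash
python3 go.py 531.3 216.7 260 188.4; python3 - <<'E'
from h import *
import pickle
w=cam('wrist','w5.png');pickle.dump(w,open('d5.pkl','wb'))
print(proj(w,(531.3,216.7,128)), read_state()['clock'])
E
```

```text
t 12.05 pos [524.2 140.8 273.6] F [ 0.9 -0.2 -0.7] w 45.2
shift mm [-17.6  13.4 -74.2] turn [-0.0015 -0.0078  0.0053] joints [ 0.56  0.22 -0.12 -0.   -1.24 -0.42]
[302.49952997 258.2098974 ] 12.1
```

View pics/w5.png

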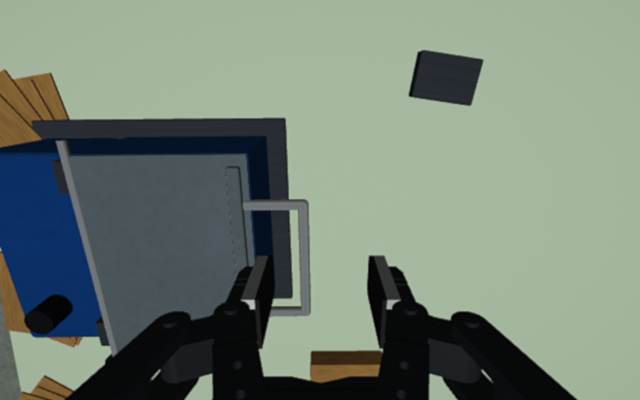

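```bash
python3 - <<'E'
from h import *
import pickle
w=pickle.load(open('d5.pkl','rb'));T,S=(pickle.load(open('d0.pkl','rb'))[k] for k in('top','scene'))
p,q=onz(w,(303.8,201),128),onz(w,(305.8,314.5),128);print(p,q,(p+q)/2,np.linalg.norm(p-q),np.degrees(np.arctan2(-(q-p)[0],(q-p)[1])))
# indicator angle: rays cut by vertical plane y_press=120
for hx,hy,yaw in((734.1,246.7,8.4),(732,247,8)):
    a=np.radians(yaw);ex=np.array([np.cos(a),np.sin(a),0]);ey=np.array([-np.sin(a),np.cos(a),0]);h=np.array([hx,hy,128])
    for n,d,uv in(('T',T,(203,207.4)),('S',S,(369.7,114.7))):
        o,r=ray(d,uv);P=o+r*((120-(o-h)@ey)/(r@ey));e=P-h;print(n,'rad',np.arctan2(e[2],-e@ex),'len',np.hypot(e[2],e@ex))
E
python3 go.py 530.5 216.7 200 188.4
```

```text
[537.22237249 158.36187382 128.        ] [520.01854096 281.02129893 128.        ] [528.62045672 219.69158638 128.        ] 123.86002740655762 7.984046586058394
T rad 0.6272452501076476 len 175.86408501446022
S rad 0.6343780125602564 len 171.81590561981764
T rad 0.6044352583211499 len 170.1517477375285
S rad 0.6268488169307748 len 170.60390502757457
t 12.1 pos [524.  145.4 273.1] F [-0.1  1.3 -1. ] w 45.0
shift mm [-17.   73.1 -69.6] turn [ 0.0003 -0.0036  0.0049] joints [ 0.57  0.22 -0.12 -0.   -1.24 -0.42]
```

{"op": "play_rows", "data": {"series": [[-0.005,0,-0.022,0,-0.001,0.002,0.045],[-0.005,0,-0.022,0,-0.001,0.002,0.045],[-0.005,0,-0.022,0,0,0,0.045],[0,0.025,0,0,0,0,0.045],[0,0.03,0,0,0,0,0.045],[0,0,0,0,0,0,0.045]]}}

```text
clock: 12.7
position: [525.2, 218.2, 209.7]
ee_rot: [0.057, -0.704, 0.706, -0.05]
contact_force: [-0.2, -0.4, -1.1]
gripper_width: 45.1
```

```bash
python3 go.py 530.0 218 110 188.2; python3 - <<'E'
from h import *
w=cam('wrist','w6.png');im=w['color'].astype(int)
print(proj(w,(530,218,128)))
for v in (165,185,200): print(v,[int(x) for x in im[v,280:350:2].mean(1)])
E
```

```text
t 12.7 pos [525.2 218.2 209.7] F [-0.2 -0.4 -1.1] w 45.1
shift mm [-5.8 99.7  0.6] turn [-0.0025  0.0077  0.0105] joints [ 0.68  0.31 -0.16 -0.   -1.11 -0.52]
[313.78827768 208.11398603]
165 [45, 45, 44, 45, 44, 37, 124, 179, 176, 176, 175, 175, 176, 171, 103, 118, 119, 116, 120, 122, 97, 143, 177, 176, 176, 175, 176, 175, 176, 176, 176, 176, 176, 175, 176]
185 [46, 45, 45, 45, 45, 41, 99, 180, 175, 177, 176, 176, 176, 167, 96, 118, 120, 118, 118, 122, 94, 146, 177, 176, 176, 176, 176, 176, 177, 176, 175, 176, 175, 176, 176]
200 [48, 48, 48, 48, 47, 44, 70, 175, 176, 175, 176, 176, 177, 177, 107, 116, 120, 118, 119, 121, 93, 169, 177, 176, 175, 176, 176, 176, 175, 176, 175, 176, 176, 176, 176]
```

View pics/w6.png

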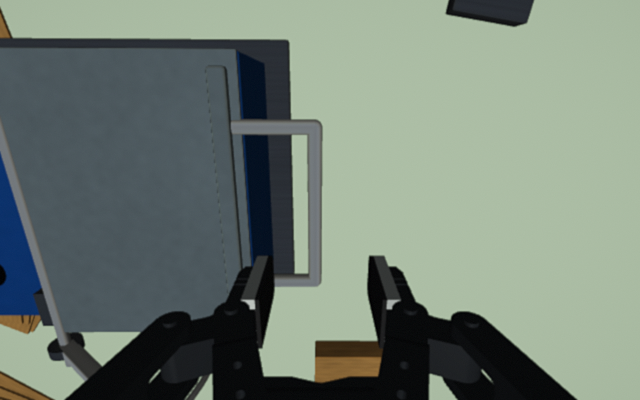

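{"op": "play_rows", "data": {"series": [[-0.006,0.01,0,-0.002,0.008,0.01,0.045],[0,0.025,0,0,0,0,0.045],[0,0.025,0,0,0,0,0.045],[0,0,0,0,0,0,0.045]]}}

```text
clock: 13.15
position: [536.6, 220.2, 156.7]
ee_rot: [-0.046, 0.707, -0.704, 0.055]
contact_force: [-0.3, 0.1, 0.2]
gripper_width: 45.0
```

```bash
python3 go.py 530.0 218 110 188.2
```

```text
t 13.15 pos [536.6 220.2 156.7] F [-0.3  0.1  0.2] w 45.0
shift mm [ 7.5 46.6  1.4] turn [ 0.0026  0.0003 -0.0137] joints [ 0.67  0.37 -0.22  0.01 -0.97 -0.53]
```

{"op": "play_rows", "data": {"series": [[0.0065,0.005,0,0.002,0,-0.012,0.045],[0.001,0.018,0,0,0,0,0.045],[0.001,0.015,0,0,0,0,0.045],[0,0,0,0,0,0,0.045]]}}

```text
clock: 13.55
position: [531.4, 220.6, 125.1]
ee_rot: [-0.047, 0.707, -0.703, 0.055]
contact_force: [0.2, -0.0, -0.5]
gripper_width: 45.2
```

```bash
python3 go.py 530.0 218 110 188.2
```

```text
t 13.55 pos [531.4 220.6 125.1] F [ 0.2 -0.  -0.5] w 45.2
shift mm [ 2.  15.1  2.4] turn [ 0.0045  0.0008 -0.0113] joints [ 0.68  0.39 -0.27  0.   -0.9  -0.53]
```

{"op": "play_rows", "data": {"series": [[0.002,0.006,0.002,0.004,0,-0.01,0.045],[0.0005,0.01,0,0,0,0,0.045],[0,0,0,0,0,0,0.03],[0,0,0,0,0,0,0.015],[0,0,0,0,0,0,0.0],[0,0,0,0,0,0,0.0],[0,0,0,0,0,0,0.0],[0,0,0,0,0,0,0.0]]}}

```text
clock: 14.35
position: [528.6, 218.8, 112.3]
ee_rot: [-0.05, 0.706, -0.705, 0.051]
contact_force: [-0.2, 0.9, -0.6]
gripper_width: 7.6
```

```bash
python3 go.py 530.0 218 110 188.2
```

```text
t 14.35 pos [528.6 218.8 112.3] F [-0.2  0.9 -0.6] w 7.6
shift mm [-1.3  2.3  0.9] turn [ 0.0019  0.0007 -0.0012] joints [ 0.67  0.41 -0.28 -0.   -0.88 -0.53]
```

{"op": "play_rows", "data": {"series": [[0,-0.0105,0,0,0,0,0.0],[-0.001,-0.0102,0,0,0,0,0.0],[-0.0015,-0.0101,0,0,0,0,0.0],[-0.0018,-0.0101,0,0,0,0,0.0],[0,0,0,0,0,0,0.0]]}}

```text
clock: 14.85
position: [532.9, 219.5, 155.6]
ee_rot: [-0.051, 0.706, -0.705, 0.05]
contact_force: [1.6, -0.4, -2.9]
gripper_width: 7.7
```

```bash
python3 go.py 567 224.3 232.3 188.2
```

```text
t 14.85 pos [532.9 219.5 155.6] F [ 1.6 -0.4 -2.9] w 7.7
shift mm [-34.4 -76.7  -0.1] turn [0.0021 0.0003 0.0006] joints [ 0.67  0.37 -0.22 -0.   -0.98 -0.53]
```

{"op": "play_rows", "data": {"series": [[-0.002,-0.0087,0,0,0,0,0.0],[-0.0026,-0.0087,0,0,0,0,0.0],[-0.0033,-0.0096,0,0,0,0,0.0],[-0.0037,-0.0096,0,0,0,0,0.0],[-0.0042,-0.0093,0,0,0,0,0.0],[-0.0047,-0.0093,0,0,0,0,0.0],[0,0,0,0,0,0,0.0]]}}

```text
clock: 15.55
position: [554.4, 222.6, 214.8]
ee_rot: [-0.051, 0.706, -0.704, 0.05]
contact_force: [1.2, 0.2, -5.5]
gripper_width: 7.7
```

```bash
python3 go.py 567 224.3 232.3 188.2
```

```text
t 15.55 pos [554.4 222.6 214.8] F [ 1.2  0.2 -5.5] w 7.7
shift mm [-12.7 -17.5   0. ] turn [ 0.0027 -0.0003  0.0023] joints [ 0.65  0.35 -0.09 -0.   -1.14 -0.51]
```

{"op": "play_rows", "data": {"series": [[-0.0052,-0.0065,0,0,0,0,0.0],[-0.0045,-0.0065,0,0,0,0,0.0],[-0.0025,-0.0035,0,0,0,0,0.0],[0,0,0,0,0,0,0.0],[0,0,0,0,0,0,0.0]]}}

```text
clock: 16.05
position: [564.2, 224.0, 231.3]
ee_rot: [-0.054, 0.706, -0.705, 0.046]
contact_force: [-1.0, 1.8, -3.7]
gripper_width: 7.6
```

```bash
python3 go.py 567 224.3 232.3 188.2; python3 - <<'E'
from h import *
import pickle
t=cam('top','t7.png');s=cam('scene','s7.png');w=cam('wrist','w7.png');pickle.dump((w,t,s),open('d7.pkl','wb'))
a=cv2.imread('pics/t7.png');b=cv2.imread('pics/s7.png')
cv2.imwrite('pics/c7.png',np.hstack([cv2.resize(a[110:260,185:335],(400,400),interpolation=2),cv2.resize(b[90:220,300:430],(400,400),interpolation=2)]))
E
```

```text
t 16.05 pos [564.2 224.  231.3] F [-1.   1.8 -3.7] w 7.6
shift mm [-2.8 -1.   0.1] turn [ 0.002  -0.0007  0.0108] joints [ 0.64  0.36 -0.03 -0.01 -1.19 -0.5 ]
```

View pics/c7.png

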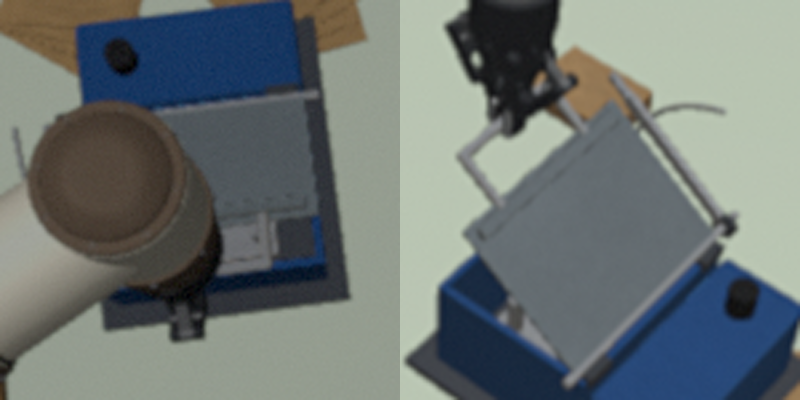

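```bash
python3 - <<'E'
from h import *
import pickle
w,t,s=pickle.load(open('d7.pkl','rb'))
q=130/400
g=lambda u,v:(300+(u-400)*q-.3,90+v*q-.3)
for hx,hy,yaw in((733,247.5,8.2),(733,247.5,8.6)):
    a=np.radians(yaw);ex=np.array([np.cos(a),np.sin(a),0]);ey=np.array([-np.sin(a),np.cos(a),0]);h=np.array([hx,hy,128.])
    for n,uv,y in(('ind tip',(614,77),120),('ind piv',(728,223),120),('flapL corner',(616,104),105),('flapR corner',(468,233),-105),('handle R',(462,157),-58)):
        o,r=ray(s,g(*uv));P=o+r*((y-(o-h)@ey)/(r@ey));e=P-h;print(n,'rad',np.arctan2(e[2],-e@ex).round(4),'len',np.hypot(e[2],e@ex).round(1))
    st=read_state();p=st['position']+[0,0,15.7]-h;print('tcp',np.arctan2(p[2],-p@ex),np.hypot(p[2],p@ex))
im=cv2.imread('pics/s7.png');cv2.imwrite('pics/c8.png',cv2.resize(im[98:173,317:417],(800,600),interpolation=cv2.INTER_CUBIC))
E
```

```text
ind tip rad 0.6158 len 171.7
ind piv rad 1.8892 len 6.3
flapL corner rad 0.6037 len 151.8
flapR corner rad 0.6553 len 153.8
handle R rad 0.598 len 204.9
tcp 0.609136312172137 207.83666729135902
ind tip rad 0.6259 len 171.2
ind piv rad 2.0097 len 6.6
flapL corner rad 0.614 len 151.4
flapR corner rad 0.6617 len 154.6
handle R rad 0.6061 len 205.4
tcp 0.6091628349893182 207.82876608100554
```

View pics/c8.png

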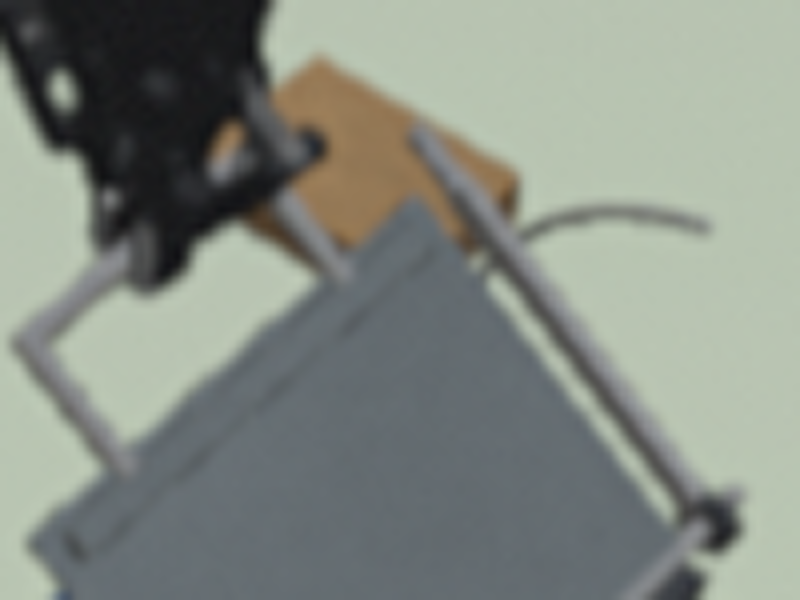

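```bash
cat > ang.py <<'E'
from h import *
def angs(s,f,lines,yaw=8.3):
    a=np.radians(yaw);ex=np.array([np.cos(a),np.sin(a),0]);ey=np.array([-np.sin(a),np.cos(a),0])
    for n,p,q in lines:
        m=np.cross(ray(s,f(*p))[1],ray(s,f(*q))[1]);d=np.cross(m,ey);d*=-np.sign(d@ex);print(n,np.arctan2(d[2],-d@ex).round(4))
E
python3 - <<'E'
from ang import *
import pickle
w,t,s=pickle.load(open('d7.pkl','rb'))
f=lambda u,v:(317+u/8-.44,98+v/8-.44)
angs(s,f,[('ind',(418,135),(715,523)),('ind edge',(415,150),(685,505)),('ind R edge',(470,180),(712,498)),('flap',(415,197),(655,515)),('flap2',(485,288),(655,515)),('handleR side',(25,345),(120,470)),('handleL',(280,195),(345,278))])
# subpixel edge fits along rows: grey profile
g=s['color'].astype(float).mean(2)
for v in range(136,162,3): print(v,g[v,366:408].astype(int).tolist())
E
```

```text
ind 0.5976
ind edge 0.6031
ind R edge 0.6014
flap 0.6105
flap2 0.6164
handleR side 0.6284
handleL 0.5862
136 [105, 105, 105, 105, 107, 106, 104, 106, 105, 106, 106, 106, 108, 129, 159, 175, 145, 99, 81, 105, 133, 151, 170, 183, 186, 186, 186, 185, 186, 186, 186, 186, 186, 186, 186, 186, 186, 186, 185, 186, 186, 186]
139 [106, 106, 106, 106, 106, 106, 105, 105, 105, 107, 106, 106, 106, 105, 106, 124, 159, 178, 166, 119, 83, 97, 129, 145, 162, 179, 186, 187, 186, 186, 186, 186, 186, 186, 186, 185, 186, 185, 186, 186, 186, 186]
142 [106, 106, 108, 106, 106, 105, 105, 106, 106, 108, 107, 107, 106, 106, 107, 106, 105, 111, 141, 172, 168, 133, 93, 89, 118, 140, 154, 170, 183, 186, 186, 185, 186, 186, 186, 186, 186, 185, 186, 187, 185, 186]
145 [106, 106, 106, 105, 106, 105, 104, 107, 106, 107, 106, 107, 108, 108, 109, 108, 107, 108, 107, 112, 133, 163, 165, 134, 94, 84, 111, 137, 154, 169, 182, 186, 187, 186, 185, 185, 186, 185, 185, 186, 185, 186]
148 [108, 107, 107, 105, 105, 105, 107, 106, 107, 107, 107, 107, 106, 106, 107, 106, 108, 109, 108, 108, 107, 111, 132, 161, 174, 145, 99, 82, 
[... 218 characters left out ...]
, 85, 98, 132, 147, 162, 179, 186, 187, 186, 186, 186, 186, 185]
154 [106, 105, 105, 105, 105, 106, 105, 106, 107, 106, 107, 106, 108, 106, 108, 106, 107, 107, 107, 107, 108, 108, 108, 108, 106, 106, 111, 136, 170, 167, 133, 93, 88, 119, 141, 156, 177, 186, 187, 186, 186, 186]
157 [106, 105, 106, 106, 105, 107, 107, 106, 106, 106, 107, 107, 107, 108, 108, 107, 106, 107, 107, 107, 108, 108, 107, 108, 108, 107, 106, 105, 110, 131, 159, 165, 136, 95, 84, 112, 137, 155, 170, 182, 187, 186]
160 [107, 106, 107, 107, 107, 107, 106, 106, 106, 105, 105, 105, 106, 107, 107, 107, 107, 107, 107, 108, 108, 107, 108, 107, 107, 107, 107, 106, 105, 105, 106, 124, 159, 176, 152, 102, 84, 99, 91, 80, 89, 102]
```

```bash
cat >> ang.py <<'E'
def fit(s,x0=366,x1=408,rows=range(134,159)):
    g=s['color'].astype(float).mean(2);L={k:[] for k in('flap','indL','dark','indR')}
    for v in rows:
        r=g[v,x0:x1];d=int(np.argmin(r)); p=d-5+int(np.argmax(r[d-5:d]))
        def cr(i,j,lv):  # subpixel crossing between i and j
            for k in range(i,j):
                if (r[k]-lv)*(r[k+1]-lv)<=0 and r[k]!=r[k+1]: return x0+k+(lv-r[k])/(r[k+1]-r[k])
        L['flap'].append((cr(p-4,p,135),v));L['indL'].append((cr(p,d,130),v));L['indR'].append((cr(d+1,d+10,165),v))
        a,b,c=r[d-1:d+2];L['dark'].append((x0+d+.5*(a-c)/(a-2*b+c),v))
    out=[]
    for n,P in L.items():
        P=np.array([q for q in P if q[0] is not None],float);k=np.polyfit(P[:,1],P[:,0],1);e=abs(P[:,0]-np.polyval(k,P[:,1]));k=np.polyfit(P[e<.6,1],P[e<.6,0],1)
        out.append((n,(np.polyval(k,134),134),(np.polyval(k,158),158)))
    angs(s,lambda u,v:(u,v),out)
E
python3 - <<'E'
from ang import *
import pickle
w,t,s=pickle.load(open('d7.pkl','rb'));fit(s)
E
```

```text
flap 0.6029
indL 0.6125
dark 0.6133
indR 0.6165
```

{"op": "play_rows", "data": {"series": [[-0.0012,-0.0019,0,0,0,0,0.0],[0,0,0,0,0,0,0.0],[0,0,0,0,0,0,0.0]]}}

```text
clock: 16.5
position: [565.1, 224.1, 232.5]
ee_rot: [-0.055, 0.706, -0.705, 0.046]
contact_force: [-1.2, 1.5, -4.2]
gripper_width: 7.5
```

```bash
python3 - <<'E'
from ang import *
s=cam('scene','s9.png');fit(s)
s=cam('scene');fit(s)
E
python3 go.py 567 224.3 232.3 188.2
```

```text
flap 0.61
indL 0.6128
dark 0.6138
indR 0.6153
flap 0.6097
indL 0.6129
dark 0.614
indR 0.6153
t 16.6 pos [565.1 224.1 232.5] F [-0.   1.1 -3. ] w 7.7
shift mm [-1.9  0.2  0.1] turn [ 0.0016 -0.0005  0.012 ] joints [ 0.64  0.36 -0.02 -0.01 -1.2  -0.49]
```

{"op": "play_rows", "data": {"series": [[-0.0006,-0.0008,0,0,0,0,0.0],[0,0,0,0,0,0,0.0],[0,0,0,0,0,0,0.0]]}}

```text
clock: 16.9
position: [565.5, 224.2, 233.1]
ee_rot: [-0.055, 0.706, -0.705, 0.046]
contact_force: [-2.1, 1.3, -4.7]
gripper_width: 7.6
```

```bash
python3 - <<'E'
from ang import *
s=cam('scene','s10.png');fit(s)
a=cv2.imread('pics/s4.png').astype(int);b=cv2.imread('pics/s10.png').astype(int);c=cv2.imread('pics/s0.png') if 0 else cv2.imread('pics/scene0.png').astype(int)
print('tag region diff since release',abs(a-b)[210:270,205:245].max(), 'bystanders',[abs(c-b)[y0:y1,x0:x1].max() for x0,x1,y0,y1 in((285,320,262,310),(200,270,300,370),(340,365,103,125),(230,262,170,195))])
E
python3 go.py 567 224.3 232.3 188.2
```

```text
flap 0.6157
indL 0.612
dark 0.6137
indR 0.6158
tag region diff since release 7 bystanders [np.int64(7), np.int64(7), np.int64(172), np.int64(7)]
t 16.95 pos [565.5 224.2 233.1] F [-1.6  1.5 -3.7] w 7.8
shift mm [-1.5  0.8  0.1] turn [ 0.0015 -0.0006  0.0127] joints [ 0.64  0.36 -0.02 -0.01 -1.2  -0.49]
```

Flap and indicator match within measurement noise. The changed pixels at the blanks are most likely the arm in front of them. Handing in.

```bash
python3 -c "
from bench import *
print(job_done())"
```

```text
the job is handed in; nothing more can be done
None
```

I hung the tag on the rail near the end farther from the press, slid it along to the pointed post and let go. Then I gripped the flap's bar handle, lifted the flap to the indicator's angle, and handed in at about 17 s while still holding it.

- **Tag:** its middle came out about 1 mm from the post along the rail. The wrist and scene views put the tag up to 2–3 mm either side of that. The tag area of the picture has not changed since I let go.
- **Flap:** in the last scene picture the flap measured 0.616 rad and the indicator 0.612–0.616 rad. Cruder estimates of the indicator from its tip position alone ranged from about 0.60 to 0.63 rad.
- **Grip:** the handle was held at the end with about 4–5 N at the wrist. The fingers read 7.6 mm on the 10 mm bar, where they had read 12.7 mm on the 14 mm block.
- **Other things on the bench:** the bottle, wrench and die plate look unchanged in the scene picture. The spot I compared for the card blanks had changed pixels. That is most likely the arm in front of them, so I couldn't confirm the blanks from that view; I never moved near them.

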